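# Shut the vacuum valve in the capsule bench's valve box

### The job

The capsule filler is to be cleaned, so shut off its vacuum at the valve box on the bench: push the box's grey cover along its guides all the way to the other end, then push the red lever underneath clockwise (seen from above) through to its stop, so that it lies across its pipe. Only push with the fingertips: the cover stays in its guides and is not lifted, and the blue lever and the jar, beaker and scraper around the box are left where they are.

Things in the scene. Friction and masses are not known exactly. Their poses are not given: they have to be found in the camera images.
- valve_box: fixed grey metal box, 188 (its x) x 500 (its y) x 75 mm high, origin at the centre of its underside, turned up to 0.3 rad. Its -y half (robot's right) is an open valve bay, see bay; its +y half a closed deck level with the rim at 75 mm. Guide lips 8 mm thick stand round the rim's outer edge, up to 85 mm; the cover slides between them along the box's y
- bay (a point): middle of the valve bay's floor (5 mm above the bench, box y = -120 mm), axes as the box's. The bay's clear inside reaches 72 mm either way in x and 115 mm either way in y. The two valves sit at x = 25 mm, y = -55 and 42 mm from here, red and blue in either order
- cover: loose grey plate, 168 (x) x 240 (y) x 6 mm, about 0.45 kg, lying on the box's rim (underside at 75 mm) between the lips, 2 mm play a side; origin at the centre of its underside, axes as the box's. It starts over the bay, at box y -118 to -105 mm; at the end stop over the deck it is at y = +122 mm. A few newtons slide it
- cover_rib (a point): middle of the top of the cover's black rib handle, which stands upright across the cover's centre: 60 mm long (box x), 12 mm thick (box y), top 28 mm above the cover plate's top face and 109 mm above the bench. Its flat side towards the box's -y is the one to push
- red_lever (a joint): angle of the red lever about its upright pivot, rad: 0 = open, along its pipe, pointing to the box's -x (towards the robot); it grows clockwise seen from above; 1.57 = shut, at the stop, pointing to the box's +y. Starts between 0 and 0.4. About 3 N at 42 mm from the pivot turns it; it stays where it is left
- red_pivot (a point): the red valve's pivot axis, at the level of the lever's top, 62 mm above the bench. Lever: a flat red bar 16 mm wide, 12 mm thick (50 to 62 mm above the bench), from a round steel hub 22 mm across out to 58 mm from the axis. Below it lie only the valve's pipe along box x and brass body, top 37 mm above the bench
- red_tip (a point): outer end of the red lever, on its top face, 58 mm from the pivot axis; the axes turn with the lever
- blue_pivot (a point): pivot axis of the blue lever, as red_pivot; same size and shape in blue
- blue_tip (a point): outer end of the blue lever, on its top face, 58 mm from its pivot axis. It starts within 0.3 rad of pointing to the box's -x and is to stay there
- jar_mid (a point): centre of an amber glass jar, 56 mm across and 85 mm high, standing beyond the box's far (+x) side; loose, leave alone
- beaker_mid (a point): centre of a white ceramic beaker, 64 mm across and 70 mm high, standing beyond the box's far (+x) side; loose, leave alone
- scraper_mid (a point): centre of a green plastic powder scraper, a flat plate 70 x 100 x 6 mm lying on the bench beside the box's +y end; loose, leave alone

How it is judged:
By the outcome, as a careful person would: the job done as asked, in the order asked, and still so for the second after the job is handed in, with the robot touching nothing.
It also fails if it takes over 54 s, if anything falls off the work surface, if the arm or the gripper's body presses on something with over 40 N, if the wrist force passes 120 N, or if a joint passes its speed limit or range.

### The arm

A 7-joint arm with a two-finger parallel gripper is mounted at the origin on the work surface. World frame = base frame: x ahead of the robot, y to its left, z up, the work surface at z = 0. Lengths are in m, angles in rad, forces in N, time in s.
With the tool pointing down it reaches from about 0.425 to 0.975 m from the base axis. Payload 16.7 kg.
Tool frame: the origin (TCP) lies midway between the tips of the shut fingers; the grasp point (between the pads) lies 19 mm behind it; z points along the fingers, y is the direction in which the jaws open and shut (so a half turn about z gives the same grasp; the last joint's range is limited). The gripper opens to 85 mm and grips with 20 to 120 N. Pads are 22 mm wide; open, the fingers measure 114 mm over their backs; the gripper's body (76 mm by 85 mm) begins 54 mm behind the grasp point. The pads swing forward as they close: fully open they stand 13 mm farther back than shut.
Start: joints at [-1.357, 0.426, 0.074, 1.606, -0.034, 1.111, -0.067], TCP at [0.24, 0.631, 0.231] pointing down, gripper open.
Joint ranges: [-2.85, 2.85], [-0.5, 2.14], [-1.23, 1.37], [0.21, 2.46], [-1.02, 4.16], [0.16, 2.05], [-2.73, 2.73]. Speed limits (rad/s): [1.89, 1.89, 2.39, 2.39, 3.01, 3.01, 3.01].

### API

Orientations are given as a 3x3 rotation matrix whose columns are the frame's x, y, z axes.
In Python, from station import env gives the robot as it stands.
- The arm moves only by the tool send_rows, never from a script. Its argument "commands" is a list of rows, each an object with "hand": the closure, from 0 (fully open) to 1 (shut); "offset": the shift along the tool's x, y, z in m, a list of three; "angular": the turn, a rotation vector about the tool's x, y, z in rad, a list of three. A call has 1 to 12 rows; each row shifts and turns the pose as measured when the row begins, along the tool's axes as they then stand; what a row does not reach is not made up. A row lasts 1/12 s, in which the tool goes at most 41.7 mm and 7.16 degrees, less where a joint would pass 70% of its speed; a pose out of reach is approached as far as the arm can. A call with a gripper value outside its range is refused whole. The fingers move at their own pace and stop on an object; "squeeze" is the grip in N (left out, the last holds). Time passes only in rows, so rows that do not move let the fingers close. It gives the time, the measured TCP pose, the force and the opening at its end, in the units of the state.
- env.sense(): the state, without advancing time (a new reading comes with each control period).
- env.read_camera(name): name is "side" or "top" or "wrist"; returns a dict with "pixels" (384x512x3 uint8, red, green, blue), "mtx" (3x3 intrinsics, pixels), "pose" (4x4, takes a point from camera to world coordinates). Camera axes: x right, y down, z forward; pixel columns grow to the right and rows downward; lengths in m; the calibration is good to about 2 mm. A picture is of the moment at which its call begins. There is no depth.
- env.close_job(): hands the job in, once; it reports no verdict.
The state is a dict: "clock": time; "joint_pos": joint angles; "dq": joint speeds; "joint_efforts": joint torques, N m; "position": TCP position; "ee_rot": TCP orientation; "ft_force": force on the tool from outside, world axes, zero at the start; "moment": the same for the moment, N m; "width": finger opening in m.
Only numpy, scipy, OpenCV 4.12 (cv2) and the standard library are available. Lean on these libraries where they do the work, as an engineer would, in place of code of your own. Each camera call takes 0.05 s, during which the arm holds its last target.

## Working session

There is one attempt and no reset: what is moved stays moved. The work goes in short steps, Python scripts to look and compute and a tool call to move; the robot and the scene stay as the last step left them, time stands still between calls to the robot, and variables do not carry over. Pictures are saved under pics/ and viewed, and the job is handed in when it is done.

Besides the shell and the picture viewer there is one more tool, called as name([rows], argument=value, ...), one row to a line, values as JSON. send_rows: Moves the arm, as the interface text tells. Its arguments: {"type":"object","properties":{"commands":{"type":"array","items":{"type":"object","properties":{"hand":{"type":"number"},"offset":{"type":"array","items":{"type":"number"}},"angular":{"type":"array","items":{"type":"number"}}}}},"squeeze":{"type":"number"}},"required":["commands"]}

```bash
mkdir -p pics; ls
python3 - <<'E'
from station import env
import cv2,numpy as np
s=env.sense()
print(s['clock'],s['position'],np.round(s['ee_rot'],3),s['width'],s['ft_force'])
for n in ['top','side']:
    r=env.read_camera(n); cv2.imwrite(f'pics/{n}0.png',cv2.cvtColor(r['pixels'],cv2.COLOR_RGB2BGR)); np.savez(f'{n}0.npz',**r); print(n,r['mtx'],np.round(r['pose'],3))
E
```

```text
pics
0.0 [0.23946373 0.63065691 0.23059812] [[-0.935  0.355 -0.   ]
 [ 0.355  0.935 -0.001]
 [-0.    -0.001 -1.   ]] 0.08546743457336313 [-0.23967704 -0.45177833 -0.1993285 ]
top [[441.73486281   0.         255.1822521 ]
 [  0.         441.73486281 194.1916468 ]
 [  0.           0.           1.        ]] [[ 0.007 -0.992  0.124  0.48 ]
 [-1.    -0.006  0.007  0.093]
 [-0.006 -0.124 -0.992  1.265]
 [ 0.     0.     0.     1.   ]]
side [[435.56850027   0.         260.85456447]
 [  0.         435.56850027 196.27323189]
 [  0.           0.           1.        ]] [[ 0.998 -0.021  0.052  0.569]
 [-0.055 -0.573  0.818 -0.735]
 [ 0.013 -0.819 -0.573  0.658]
 [ 0.     0.     0.     1.   ]]
```

View pics/top0.png

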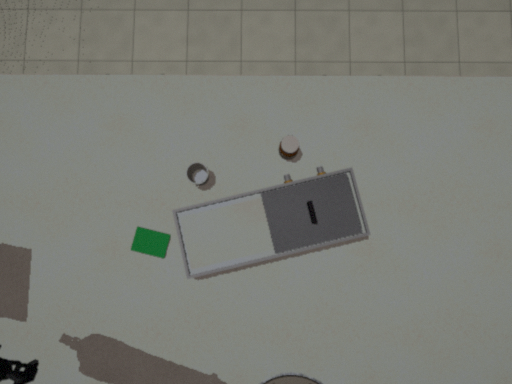

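View pics/side0.png

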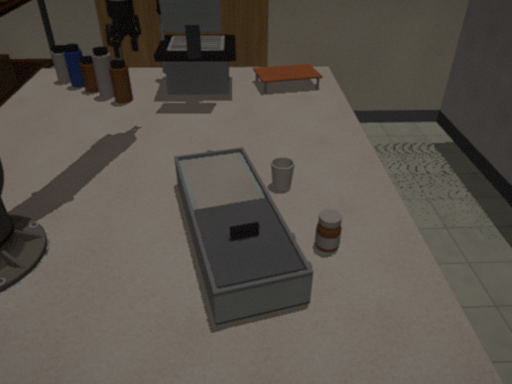

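Run:
```python
import cv2
i=cv2.imread('pics/top0.png')
cv2.imwrite('pics/top0c.png',cv2.resize(i[60:230,150:390],None,fx=3.3,fy=3.3,interpolation=cv2.INTER_CUBIC))
```

```text
(no output)
```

View pics/top0c.png

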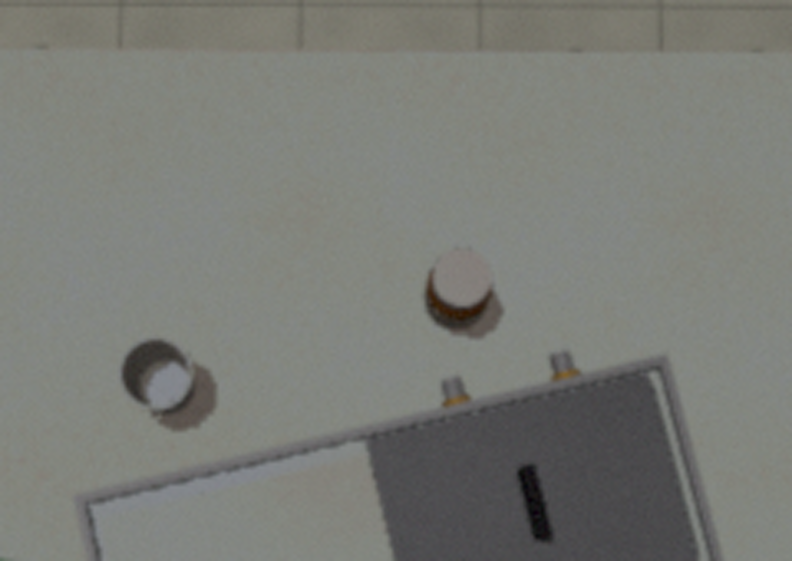

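```bash
cat > h.py <<'E'
import numpy as np,cv2
def ray(r,u,v,z):
    K,P=r['mtx'],r['pose']; d=P[:3,:3]@np.linalg.solve(K,[u,v,1.]); o=P[:3,3]
    return o+d*(z-o[2])/d[2]
def proj(r,p):
    q=np.linalg.inv(r['pose'])@np.r_[p,1]; q=r['mtx']@q[:3]; return q[:2]/q[2]
E
python3 - <<'E'
from h import *
r=dict(np.load('top0.npz'))
i=cv2.imread('pics/top0.png')
cv2.imwrite('pics/top0d.png',cv2.resize(i[155:290,165:385],None,fx=3.6,fy=3.6,interpolation=cv2.INTER_CUBIC))
E
```

```text
(no output)
```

View pics/top0d.png

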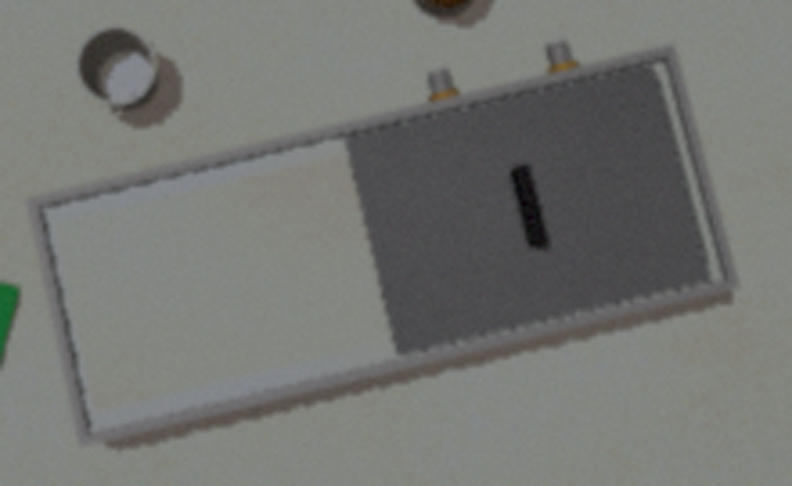

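Run:
```python
from h import *
r=dict(np.load('top0.npz'))
c=np.array([(30,200),(672,47),(736,287),(86,440)])/3.6+[165,155]
W=np.array([ray(r,*p,0.085) for p in c]);print(W.round(4))
print([np.linalg.norm(W[i]-W[(i+1)%4]).round(4) for i in range(4)])
B=np.array([[.094,.25],[.094,-.25],[-.094,-.25],[-.094,.25]])
A=W[:,:2];ca=A.mean(0);H=B.T@(A-ca);th=np.arctan2(H[0,1]-H[1,0],H[0,0]+H[1,1])
R=np.array([[np.cos(th),-np.sin(th)],[np.sin(th),np.cos(th)]])
print('c',ca,'th',th,'res',(A-ca-B@R.T).round(4))
def tob(p):return R.T@(p[:2]-ca)
print('rib',tob(ray(r,530/3.6+165,207/3.6+155,.109)))
for p in [(345,138),(398,353),(658,68),(708,283)]: print('cover',tob(ray(r,p[0]/3.6+165,p[1]/3.6+155,.081)))
j=(462/3.3+150,278/3.3+60);print('jar',ray(r,*j,.085),tob(ray(r,*j,.085)))
j=(157/3.3+150,374/3.3+60);print('beaker',ray(r,*j,.07),tob(ray(r,*j,.07)))
np.savez('box.npz',c=ca,th=th)
# verify in side
s=dict(np.load('side0.npz'));im=cv2.imread('pics/side0.png')
for b in B:
    u=proj(s,np.r_[ca+R@b,.085]);print(u); cv2.circle(im,tuple(int(x) for x in u),3,(0,0,255),1)
    
cv2.imwrite('pics/side0f.png',cv2.resize(im[130:330,150:360],None,fx=2.8,fy=2.8))
```

```text
[[ 0.5823  0.3204  0.085 ]
 [ 0.7009 -0.1597  0.085 ]
 [ 0.5213 -0.2033  0.085 ]
 [ 0.4065  0.2741  0.085 ]]
[np.float64(0.4945), np.float64(0.1848), np.float64(0.491), np.float64(0.1818)]
c [0.55274911 0.05787783] th 0.24023592317139086 res [[-0.0023 -0.0027]
 [-0.0026  0.0029]
 [ 0.0004  0.004 ]
 [ 0.0045 -0.0042]]
rib [-0.00138249 -0.10963327]
cover [0.08252548 0.00863993]
cover [-0.0820702   0.00778147]
cover [ 0.07958668 -0.2332028 ]
cover [-0.08513876 -0.22781232]
jar [0.76591931 0.00707759 0.085     ] [ 0.19496137 -0.10006131]
beaker [0.6864824 0.2597779 0.07     ] [0.17793117 0.16428248]
[242.66707041 146.36427596]
[312.68691942 271.57837421]
[212.41799183 293.11578289]
[173.71466254 155.53770029]
```

View pics/side0f.png

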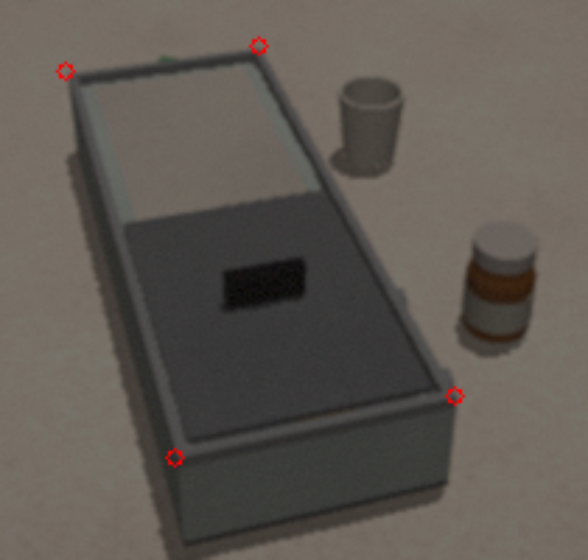

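Run:
```python
from h import *
from scipy.optimize import least_squares
r=dict(np.load('top0.npz'));s=dict(np.load('side0.npz'))
ct=np.array([(30,200),(672,47),(736,287),(86,440)])/3.6+[165,155]
cs=np.array([(262,50),(457,397),(178,455),(70,77)])/2.8+[150,130]
B=np.array([[.094,.25],[.094,-.25],[-.094,-.25],[-.094,.25]])
def f(x,cams=(0,1)):
    R=np.array([[np.cos(x[2]),-np.sin(x[2])],[np.sin(x[2]),np.cos(x[2])]])
    o=[]
    for k,(c,m) in enumerate([(r,ct),(s,cs)]):
        if k in cams:
            for b,q in zip(B,m): o+=list(proj(c,np.r_[x[:2]+R@b,.085])-q)
    return np.array(o)
for cams in [(0,),(1,),(0,1)]:
    q=least_squares(f,[.55,.06,.24],args=(cams,));print(q.x,q.fun.round(1))
np.savez('box.npz',c=q.x[:2],th=q.x[2])
x=q.x;R=np.array([[np.cos(x[2]),-np.sin(x[2])],[np.sin(x[2]),np.cos(x[2])]])
print('rib top',R.T@(ray(r,530/3.6+165,207/3.6+155,.109)[:2]-x[:2]))
sr=(264/2.8+150,263/2.8+130); print('rib side', R.T@(ray(s,*sr,.109)[:2]-x[:2]))
print('R',R, 'rib start tcp',[x[:2]+R@[0,y] for y in(-.20,-.14,-.1,.1)])
```

```text
[0.55295553 0.05783097 0.24020853] [-0.9 -0.9  1.1 -1.   1.5  0.1 -1.6  1.7]
[0.55482501 0.05691069 0.23866134] [ 0.  -1.3  0.5  0.2 -0.2  1.  -0.4 -1.8]
[0.55404567 0.05742656 0.23990629] [-0.8 -1.4  1.2 -1.4  1.7 -0.3 -1.5  1.2 -0.4 -1.4  0.2 -0.  -0.5  0.8
 -0.8 -1.9]
rib top [-0.00249855 -0.10888729]
rib side [ 0.00071148 -0.10786457]
R [[ 0.97136025 -0.2376116 ]
 [ 0.2376116   0.97136025]] rib start tcp [array([ 0.60156799, -0.13684549]), array([ 0.58731129, -0.07856388]), array([ 0.57780683, -0.03970947]), array([0.53028451, 0.15456258])]
```

send_rows([
  {"hand": 1,"offset": [0,0,0],"angular": [0,0,0.121]},
  {"hand": 1,"offset": [0,0,0],"angular": [0,0,0.121]},
  {"hand": 1,"offset": [0,0,0],"angular": [0,0,0.121]},
  {"hand": 1,"offset": [0,0,0],"angular": [0,0,0.121]},
  {"hand": 1,"offset": [0,0,0],"angular": [0,0,0.121]},
  {"hand": 1,"offset": [0,0,0],"angular": [0,0,0.121]},
  {"hand": 1,"offset": [0,0,0],"angular": [0,0,0.121]},
  {"hand": 1,"offset": [0,0,0],"angular": [0,0,0.121]},
])

```text
clock: 0.77
position: [0.2393, 0.6288, 0.2273]
ee_rot: [[-0.211, 0.978, -0.002], [0.978, 0.211, -0.007], [-0.006, -0.003, -1.0]]
ft_force: [-1.4, 0.2, -0.4]
width: 0.0003
```

```bash
cat >> h.py <<'E'
_b=np.load('box.npz');C=_b['c'];TH=float(_b['th'])
R2=np.array([[np.cos(TH),-np.sin(TH)],[np.sin(TH),np.cos(TH)]])
def st(target=None):
    from station import env
    s=env.sense();p=np.array(s['position']);T=np.array(s['ee_rot'])
    print('t',s['clock'],'box',(R2.T@(p[:2]-C)).round(4),'z',p[2].round(4),'F',np.round(s['ft_force'],1),'w',round(s['width'],4))
    yaw=np.arctan2(T[1,1],T[0,1])
    print(' tooly yaw - box', round(yaw-TH,4),'zaxis',T[:,2].round(4))
    if target is not None:
        t=np.r_[C+R2@np.array(target[:2]),target[2]]; print(' tool offset to target',(T.T@(t-p)).round(4))
E
python3 -c "
from h import *
st((0,-.15,.23))"
```

```text
t 0.7667 box [-0.17    0.6298] z 0.2273 F [-1.4  0.2 -0.4] w 0.0003
 tooly yaw - box -0.0275 zaxis [-0.0021 -0.0067 -1.    ]
 tool offset to target [-0.7748  0.1914  0.0014]
```

send_rows([
  {"hand": 1,"offset": [-0.038,0.01,0],"angular": [0,0,0]},
  {"hand": 1,"offset": [-0.038,0.01,0],"angular": [0,0,0]},
  {"hand": 1,"offset": [-0.038,0.01,0],"angular": [0,0,0]},
  {"hand": 1,"offset": [-0.038,0.01,0],"angular": [0,0,0]},
  {"hand": 1,"offset": [-0.038,0.01,0],"angular": [0,0,0]},
  {"hand": 1,"offset": [-0.038,0.01,0],"angular": [0,0,0]},
  {"hand": 1,"offset": [-0.038,0.01,0],"angular": [0,0,0]},
  {"hand": 1,"offset": [-0.038,0.01,0],"angular": [0,0,0]},
  {"hand": 1,"offset": [-0.038,0.01,0],"angular": [0,0,0]},
  {"hand": 1,"offset": [-0.038,0.01,0],"angular": [0,0,0]},
  {"hand": 1,"offset": [-0.038,0.01,0],"angular": [0,0,0]},
  {"hand": 1,"offset": [-0.038,0.01,0],"angular": [0,0,0]},
])

```text
clock: 1.77
position: [0.4493, 0.1948, 0.2253]
ee_rot: [[-0.214, 0.977, -0.006], [0.977, 0.214, -0.009], [-0.007, -0.008, -1.0]]
ft_force: [1.1, 1.5, 0.4]
width: 0.0002
```

```bash
python3 -c "
from h import *
st((0,-.15,.23))"
```

```text
t 1.7667 box [-0.0691  0.1583] z 0.2253 F [1.1 1.5 0.4] w 0.0002
 tooly yaw - box -0.024 zaxis [-0.0065 -0.0089 -0.9999]
 tool offset to target [-0.3066  0.0764 -0.0031]
```

send_rows([
  {"hand": 1,"offset": [-0.038,0.0095,0],"angular": [0,0,-0.006]},
  {"hand": 1,"offset": [-0.038,0.0095,0],"angular": [0,0,-0.006]},
  {"hand": 1,"offset": [-0.038,0.0095,0],"angular": [0,0,-0.006]},
  {"hand": 1,"offset": [-0.038,0.0095,0],"angular": [0,0,-0.006]},
  {"hand": 1,"offset": [-0.038,0.0095,0],"angular": [0,0,0]},
  {"hand": 1,"offset": [-0.038,0.0095,0],"angular": [0,0,0]},
  {"hand": 1,"offset": [-0.035,0.0095,0],"angular": [0,0,0]},
  {"hand": 1,"offset": [-0.025,0.005,0],"angular": [0,0,0]},
  {"hand": 1,"offset": [-0.01,0.003,0],"angular": [0,0,0]},
  {"hand": 1,"offset": [0,0,0],"angular": [0,0,0]},
])

```text
clock: 2.6
position: [0.595, -0.1021, 0.2263]
ee_rot: [[-0.232, 0.973, -0.006], [0.973, 0.232, -0.011], [-0.009, -0.009, -1.0]]
ft_force: [-1.2, 0.5, -0.5]
width: -0.0001
```

```bash
python3 -c "
from h import *
st((0,-.15,.091))
from station import env
r=env.read_camera('top'); cv2.imwrite('pics/top1.png',cv2.cvtColor(r['pixels'],cv2.COLOR_RGB2BGR))
r=env.read_camera('side'); cv2.imwrite('pics/side1.png',cv2.cvtColor(r['pixels'],cv2.COLOR_RGB2BGR))
"
```

```text
t 2.6 box [ 0.0019 -0.1646] z 0.2263 F [-1.2  0.5 -0.5] w -0.0001
 tooly yaw - box -0.0058 zaxis [-0.0064 -0.0106 -0.9999]
 tool offset to target [ 0.0158 -0.0008  0.1352]
```

View pics/side1.png

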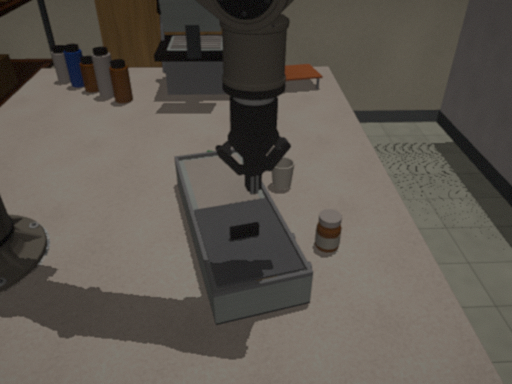

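send_rows([
  {"hand": 1,"offset": [0,0,0.03],"angular": [0,0,0]},
  {"hand": 1,"offset": [0,0,0.03],"angular": [0,0,0]},
  {"hand": 1,"offset": [0,0,0.03],"angular": [0,0,0]},
  {"hand": 1,"offset": [0,0,0.025],"angular": [0,0,0]},
  {"hand": 1,"offset": [0,0,0.012],"angular": [0,0,0]},
  {"hand": 1,"offset": [0,0,0.005],"angular": [0,0,0]},
  {"hand": 1,"offset": [0,0,0],"angular": [0,0,0]},
])

```text
clock: 3.28
position: [0.5926, -0.087, 0.0911]
ee_rot: [[-0.247, 0.969, -0.004], [0.969, 0.247, -0.003], [-0.002, -0.005, -1.0]]
ft_force: [0.9, 0.8, -0.1]
width: 0.0
```

```bash
python3 -c "
from h import *
st((0,.105,.092))
from station import env
r=env.read_camera('side'); cv2.imwrite('pics/side2.png',cv2.resize(cv2.cvtColor(r['pixels'],cv2.COLOR_RGB2BGR)[130:330,150:360],None,fx=2.8,fy=2.8))
"
```

```text
t 3.2833 box [ 0.0031 -0.1494] z 0.0911 F [ 0.9  0.8 -0.1] w 0.0
 tooly yaw - box 0.0097 zaxis [-0.0044 -0.003  -1.    ]
 tool offset to target [ 0.2544 -0.0007 -0.0013]
```

View pics/side2.png

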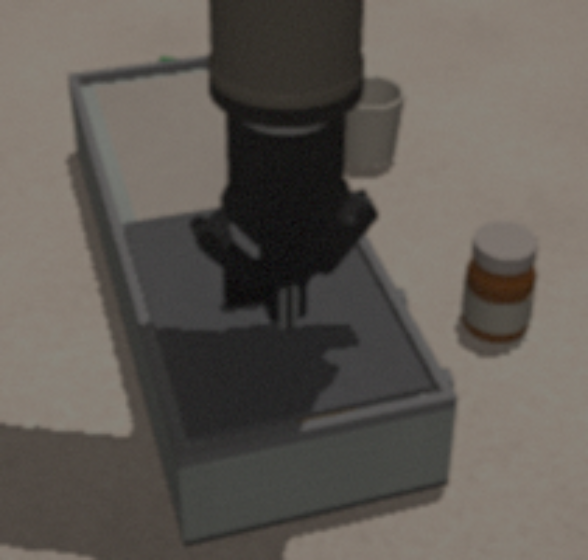

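send_rows([
  {"hand": 1,"offset": [0.01,0,0],"angular": [0,0,0.005]},
  {"hand": 1,"offset": [0.01,0,0],"angular": [0,0,0.004]},
  {"hand": 1,"offset": [0.01,0,0],"angular": [0,0,0]},
  {"hand": 1,"offset": [0.012,0,0],"angular": [0,0,0]},
  {"hand": 1,"offset": [0.012,0,0],"angular": [0,0,0]},
  {"hand": 1,"offset": [0.012,0,0],"angular": [0,0,0]},
  {"hand": 1,"offset": [0.012,0,0],"angular": [0,0,0]},
  {"hand": 1,"offset": [0.012,0,0],"angular": [0,0,0]},
])

```text
clock: 4.0
position: [0.5723, 0.0079, 0.0977]
ee_rot: [[-0.236, 0.972, 0.005], [0.972, 0.236, -0.003], [-0.004, 0.005, -1.0]]
ft_force: [1.0, -2.2, -2.5]
width: 0.0003
```

```bash
python3 -c "
from h import *
st((0,.105,.092))
"
```

```text
t 4.0 box [ 0.0059 -0.0525] z 0.0977 F [ 1.  -2.2 -2.5] w 0.0003
 tooly yaw - box -0.0014 zaxis [ 0.0055 -0.0026 -1.    ]
 tool offset to target [ 0.1575 -0.0062  0.005 ]
```

send_rows([
  {"hand": 1,"offset": [0.012,-0.001,0.002],"angular": [0,0,0]},
  {"hand": 1,"offset": [0.012,-0.001,0.002],"angular": [0,0,0]},
  {"hand": 1,"offset": [0.012,-0.001,0.002],"angular": [0,0,0]},
  {"hand": 1,"offset": [0.012,-0.001,0.0015],"angular": [0,0,0]},
  {"hand": 1,"offset": [0.012,-0.001,0.001],"angular": [0,0,0]},
  {"hand": 1,"offset": [0.012,-0.001,0.001],"angular": [0,0,0]},
])

```text
clock: 4.5
position: [0.5515, 0.0812, 0.092]
ee_rot: [[-0.236, 0.972, 0.018], [0.972, 0.236, -0.005], [-0.009, 0.016, -1.0]]
ft_force: [2.1, -8.0, 6.3]
width: 0.0002
```

```bash
python3 -c "
from h import *
st((0,.105,.092))
"
```

```text
t 4.5 box [0.0032 0.0237] z 0.092 F [ 2.1 -8.   6.3] w 0.0002
 tooly yaw - box -0.0019 zaxis [ 0.0176 -0.0046 -0.9998]
 tool offset to target [ 0.0813 -0.0033 -0.0007]
```

send_rows([
  {"hand": 1,"offset": [0.012,-0.0005,0],"angular": [0.004,0,0]},
  {"hand": 1,"offset": [0.012,-0.0005,0],"angular": [0.004,0,0]},
  {"hand": 1,"offset": [0.012,-0.0005,0],"angular": [0.004,0,0]},
  {"hand": 1,"offset": [0.01,-0.0005,0],"angular": [0.004,0,0]},
  {"hand": 1,"offset": [0.008,-0.0005,0],"angular": [0.002,0,0]},
])

```text
clock: 4.92
position: [0.5341, 0.1399, 0.0928]
ee_rot: [[-0.238, 0.971, 0.002], [0.971, 0.238, -0.008], [-0.009, 0.0, -1.0]]
ft_force: [3.2, -3.3, -1.7]
width: 0.0001
```

```bash
python3 -c "
from h import *
st((0,.105,.092))
"
```

```text
t 4.9167 box [0.0002 0.0849] z 0.0928 F [ 3.2 -3.3 -1.7] w 0.0001
 tooly yaw - box 0.0001 zaxis [ 0.0025 -0.0083 -1.    ]
 tool offset to target [ 0.0201 -0.0002  0.0006]
```

send_rows([
  {"hand": 1,"offset": [0.006,0,0],"angular": [0,0,0]},
  {"hand": 1,"offset": [0.006,0,0],"angular": [0,0,0]},
  {"hand": 1,"offset": [0.005,0,0],"angular": [0,0,0]},
])

```text
clock: 5.17
position: [0.5293, 0.1591, 0.0928]
ee_rot: [[-0.239, 0.971, 0.003], [0.971, 0.239, -0.008], [-0.009, 0.001, -1.0]]
ft_force: [2.3, -3.3, -0.9]
width: 0.0001
```

```bash
python3 -c "
from h import *
st((0,.105,.092))
"
```

```text
t 5.1667 box [1.000e-04 1.046e-01] z 0.0928 F [ 2.3 -3.3 -0.9] w 0.0001
 tooly yaw - box 0.0014 zaxis [ 0.003  -0.0082 -1.    ]
 tool offset to target [ 0.0004 -0.0001  0.0008]
```

send_rows([
  {"hand": 1,"offset": [0.004,0,0],"angular": [0,0,0]},
])

```text
clock: 5.25
position: [0.5285, 0.1624, 0.0928]
ee_rot: [[-0.239, 0.971, 0.004], [0.971, 0.239, -0.009], [-0.01, 0.001, -1.0]]
ft_force: [11.2, -38.4, 2.5]
width: 0.0
```

send_rows([
  {"hand": 1,"offset": [0.004,0,0],"angular": [0,0,0]},
])

```text
clock: 5.33
position: [0.5285, 0.1623, 0.0929]
ee_rot: [[-0.236, 0.972, 0.005], [0.972, 0.236, -0.014], [-0.015, 0.002, -1.0]]
ft_force: [11.9, -39.9, 2.6]
width: -0.0004
```

```bash
python3 -c "
from h import *
st((0,.105,.092))
"
```

```text
t 5.3333 box [1.00e-04 1.08e-01] z 0.0929 F [ 11.9 -39.9   2.6] w -0.0004
 tooly yaw - box -0.0018 zaxis [ 0.0052 -0.0138 -0.9999]
 tool offset to target [-0.003  -0.0001  0.0009]
```

send_rows([
  {"hand": 1,"offset": [-0.006,0,0],"angular": [0,0,0]},
  {"hand": 1,"offset": [-0.015,0,0],"angular": [0,0.01,0]},
  {"hand": 1,"offset": [-0.01,0,-0.02],"angular": [0,0,0]},
  {"hand": 1,"offset": [0,0,-0.03],"angular": [0,0,0]},
  {"hand": 1,"offset": [0,0,-0.03],"angular": [0,0,0]},
  {"hand": 1,"offset": [0,0,-0.01],"angular": [0,0,0]},
  {"hand": 1,"offset": [0,0,0],"angular": [0,0,0]},
])

```text
clock: 5.92
position: [0.5336, 0.1298, 0.1852]
ee_rot: [[-0.232, 0.973, -0.004], [0.973, 0.232, -0.006], [-0.005, -0.005, -1.0]]
ft_force: [1.1, 0.9, -0.4]
width: -0.0002
```

```bash
python3 -c "
from h import *
st((0,.105,.092))
from station import env
for n in ['top','side','wrist']:
    r=env.read_camera(n); np.savez(n+'3.npz',**r)
    i=cv2.cvtColor(r['pixels'],cv2.COLOR_RGB2BGR); cv2.imwrite(f'pics/{n}3r.png',i)
    if n=='top': i=cv2.resize(i[155:290,165:385],None,fx=3.6,fy=3.6,interpolation=cv2.INTER_CUBIC)
    if n=='side': i=cv2.resize(i[130:330,150:360],None,fx=2.8,fy=2.8,interpolation=cv2.INTER_CUBIC)
    cv2.imwrite(f'pics/{n}3.png',i)
"
```

```text
t 5.9167 box [-0.0027  0.0752] z 0.1852 F [ 1.1  0.9 -0.4] w -0.0002
 tooly yaw - box -0.0061 zaxis [-0.0036 -0.0057 -1.    ]
 tool offset to target [0.0303 0.003  0.0931]
```

View pics/top3.png

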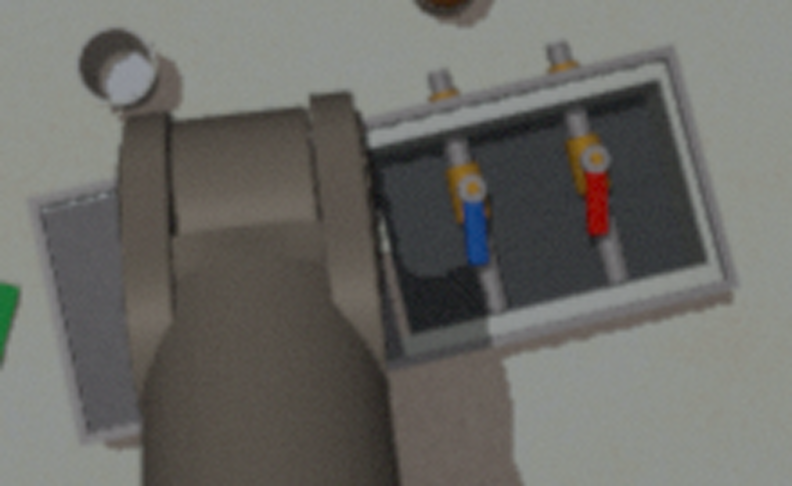

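View pics/side3.png

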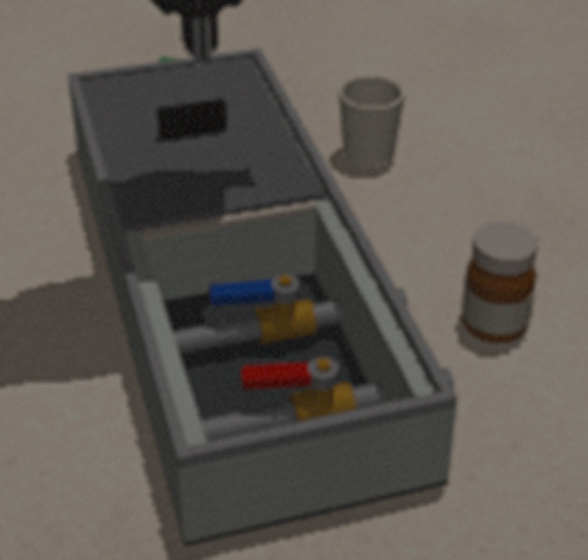

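View pics/wrist3.png

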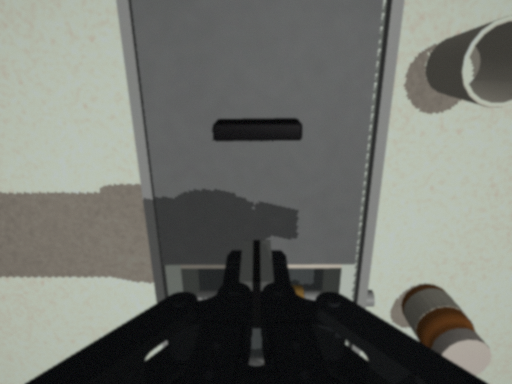

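```bash
python3 -c "
from h import *
r=dict(np.load('top3.npz'));s=dict(np.load('side3.npz'))
f=lambda p:R2.T@(ray(r,p[0]/3.6+165,p[1]/3.6+155,.062)[:2]-C)
g=lambda p:R2.T@(ray(s,p[0]/2.8+150,p[1]/2.8+130,.062)[:2]-C)
for n,a,b in [('red',f((595,158)),f((598,236))),('blue',f((472,188)),f((479,265))),('redS',g((323,366)),g((243,375))),('blueS',g((285,285)),g((211,293)))]:
    d=b-a; print(n,a.round(4),b.round(4),np.linalg.norm(d).round(4),'ang',np.arctan2(d[1],-d[0]).round(3))
"
```

```text
red [ 0.0248 -0.1727] [-0.0332 -0.16  ] 0.0594 ang 0.216
blue [ 0.0242 -0.0762] [-0.0337 -0.0672] 0.0585 ang 0.154
redS [ 0.0253 -0.1743] [-0.031  -0.1675] 0.0567 ang 0.121
blueS [ 0.0241 -0.0813] [-0.0323 -0.0749] 0.0567 ang 0.112
```

send_rows([
  {"hand": 1,"offset": [-0.03,-0.004,0],"angular": [0,0,0]},
  {"hand": 1,"offset": [-0.035,-0.004,0],"angular": [0,0,0]},
  {"hand": 1,"offset": [-0.035,-0.004,0],"angular": [0,0,0]},
  {"hand": 1,"offset": [-0.035,-0.004,0],"angular": [0,0,0]},
  {"hand": 1,"offset": [-0.035,-0.004,0],"angular": [0,0,0]},
  {"hand": 1,"offset": [-0.035,-0.004,0],"angular": [0,0,0]},
  {"hand": 1,"offset": [-0.03,-0.004,0],"angular": [0,0,0]},
  {"hand": 1,"offset": [-0.02,-0.002,0],"angular": [0,0,0]},
  {"hand": 1,"offset": [0,0,0],"angular": [0,0,0]},
])

```text
clock: 6.82
position: [0.5582, -0.1315, 0.1706]
ee_rot: [[-0.242, 0.97, -0.024], [0.97, 0.242, -0.011], [-0.005, -0.026, -1.0]]
ft_force: [0.2, 0.0, -0.4]
width: -0.0
```

```bash
python3 -c "
from h import *
st((-.033,-.206,.047))"
```

```text
t 6.8167 box [-0.0408 -0.1845] z 0.1706 F [ 0.2  0.  -0.4] w -0.0
 tooly yaw - box 0.0047 zaxis [-0.0242 -0.0114 -0.9996]
 tool offset to target [-0.0209  0.011   0.1234]
```

send_rows([
  {"hand": 1,"offset": [-0.012,0.006,0],"angular": [-0.013,0.002,0.004]},
  {"hand": 1,"offset": [-0.009,0.004,0],"angular": [-0.013,0.002,0]},
  {"hand": 1,"offset": [0,0,0.01],"angular": [0,0,0]},
  {"hand": 1,"offset": [0,0,0.02],"angular": [0,0,0]},
  {"hand": 1,"offset": [0,0,0.02],"angular": [0,0,0]},
  {"hand": 1,"offset": [0,0,0],"angular": [0,0,0]},
])

```text
clock: 7.32
position: [0.5702, -0.1484, 0.1109]
ee_rot: [[-0.237, 0.971, -0.007], [0.971, 0.237, 0.0], [0.002, -0.007, -1.0]]
ft_force: [-1.4, 0.7, -0.6]
width: -0.0001
```

```bash
python3 -c "
from h import *
st((-.033,-.206,.047))
from station import env
r=env.read_camera('side'); cv2.imwrite('pics/side4.png',cv2.resize(cv2.cvtColor(r['pixels'],cv2.COLOR_RGB2BGR)[130:330,150:360],None,fx=2.8,fy=2.8))
"
```

```text
t 7.3167 box [-0.0332 -0.2038] z 0.1109 F [-1.4  0.7 -0.6] w -0.0001
 tooly yaw - box -0.0002 zaxis [-7.2e-03  1.0e-04 -1.0e+00]
 tool offset to target [-0.0023  0.0006  0.0639]
```

View pics/side4.png

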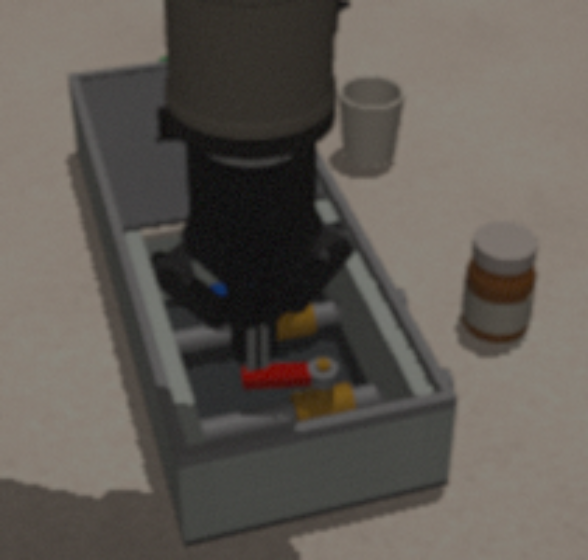

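```bash
python3 -c "
from h import *
from station import env
s=dict(np.load('side3.npz'))
print((proj(s,env.sense()['position'])-[150,130])*2.8)
"
```

```text
[252.86848617 356.85597393]
```

send_rows([
  {"hand": 1,"offset": [-0.002,0,0.015],"angular": [0,0,0]},
  {"hand": 1,"offset": [0,0,0.02],"angular": [0,0,0]},
  {"hand": 1,"offset": [0,0,0.015],"angular": [0,0,0]},
  {"hand": 1,"offset": [0,0,0.007],"angular": [0,0,0]},
  {"hand": 1,"offset": [0,0,0],"angular": [0,0,0]},
])

```text
clock: 7.78
position: [0.5721, -0.1474, 0.0555]
ee_rot: [[-0.241, 0.971, -0.005], [0.971, 0.241, 0.001], [0.002, -0.005, -1.0]]
ft_force: [-0.1, 0.3, 0.5]
width: 0.0004
```

```bash
python3 -c "
from h import *
st((-.033,-.206,.047))
from station import env
r=env.read_camera('side'); cv2.imwrite('pics/side5.png',cv2.resize(cv2.cvtColor(r['pixels'],cv2.COLOR_RGB2BGR)[130:330,150:360],None,fx=2.8,fy=2.8))
"
```

```text
t 7.7833 box [-0.0312 -0.2033] z 0.0555 F [-0.1  0.3  0.5] w 0.0004
 tooly yaw - box 0.0035 zaxis [-5.4e-03  7.0e-04 -1.0e+00]
 tool offset to target [-0.0027 -0.0018  0.0085]
```

View pics/side5.png

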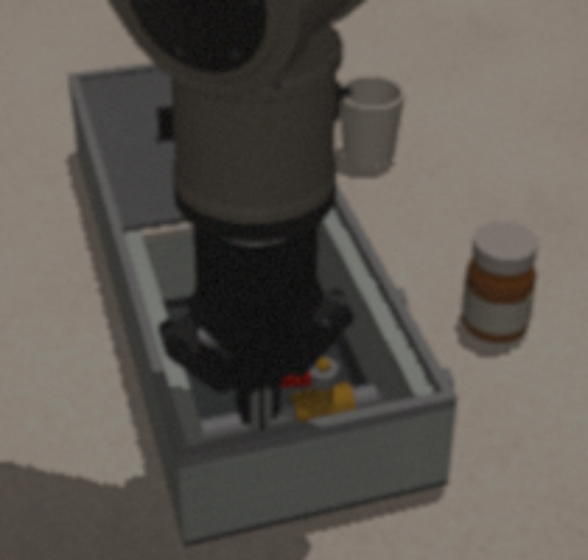

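send_rows([
  {"hand": 1,"offset": [0,0.001,0.005],"angular": [0,0,0]},
  {"hand": 1,"offset": [0,0,0.004],"angular": [0,0,0]},
  {"hand": 1,"offset": [0.006,0,0],"angular": [0,0,0]},
  {"hand": 1,"offset": [0.006,0,0],"angular": [0,0,0]},
  {"hand": 1,"offset": [0.006,0,0],"angular": [0,0,0]},
])

```text
clock: 8.25
position: [0.5706, -0.1295, 0.0498]
ee_rot: [[-0.24, 0.971, -0.0], [0.971, 0.24, 0.0], [0.0, -0.0, -1.0]]
ft_force: [-0.9, 0.5, -0.4]
width: -0.0001
```

```bash
python3 -c "
from h import *
st((-.027,-.169,.047))
"
```

```text
t 8.25 box [-0.0283 -0.1855] z 0.0498 F [-0.9  0.5 -0.4] w -0.0001
 tooly yaw - box 0.0024 zaxis [-4.e-04  2.e-04 -1.e+00]
 tool offset to target [0.0165 0.0013 0.0028]
```

send_rows([
  {"hand": 1,"offset": [0.004,0,0.0015],"angular": [0,0,0]},
  {"hand": 1,"offset": [0.004,0,0.0015],"angular": [0,0,0]},
  {"hand": 1,"offset": [0.004,0.001,0.001],"angular": [0,0,0]},
  {"hand": 1,"offset": [0.004,0.001,0.0005],"angular": [0,0,0]},
])

```text
clock: 8.58
position: [0.5691, -0.1116, 0.0464]
ee_rot: [[-0.24, 0.971, 0.002], [0.971, 0.24, -0.001], [-0.001, 0.002, -1.0]]
ft_force: [1.0, -2.8, 3.0]
width: -0.0
```

```bash
python3 -c "
from h import *
st((-.018,-.156,.047))
"
```

```text
t 8.5833 box [-0.0256 -0.1677] z 0.0464 F [ 1.  -2.8  3. ] w -0.0
 tooly yaw - box 0.003 zaxis [ 2.1e-03 -6.0e-04 -1.0e+00]
 tool offset to target [ 0.0117  0.0076 -0.0006]
```

Contact made. Continue along the arc.

send_rows([
  {"hand": 1,"offset": [0.004,0.002,0],"angular": [0,0,0]},
  {"hand": 1,"offset": [0.004,0.003,0],"angular": [0,0,0]},
  {"hand": 1,"offset": [0.004,0.003,0],"angular": [0,0,0]},
  {"hand": 1,"offset": [0.003,0.003,0],"angular": [0,0,0]},
  {"hand": 1,"offset": [0.002,0.003,0],"angular": [0,0,0]},
])

```text
clock: 9.0
position: [0.5776, -0.0898, 0.0459]
ee_rot: [[-0.24, 0.971, -0.001], [0.971, 0.24, -0.001], [-0.0, -0.001, -1.0]]
ft_force: [-3.7, -1.2, 3.7]
width: -0.0001
```

```bash
python3 -c "
from h import *
st((-.008,-.1485,.047))
from station import env
for n in ['side','top']:
  r=env.read_camera(n); cv2.imwrite('pics/%s6.png'%n,cv2.resize(cv2.cvtColor(r['pixels'],cv2.COLOR_RGB2BGR)[130:330,150:390],None,fx=2.8,fy=2.8))
"
```

```text
t 9.0 box [-0.0121 -0.1486] z 0.0459 F [-3.7 -1.2  3.7] w -0.0001
 tooly yaw - box 0.0022 zaxis [-8.e-04 -5.e-04 -1.e+00]
 tool offset to target [ 0.0001  0.0041 -0.0011]
```

View pics/side6.png

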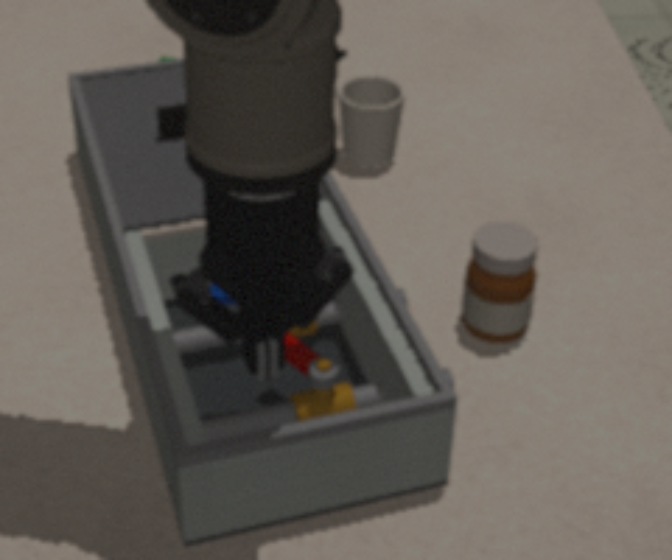

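send_rows([
  {"hand": 1,"offset": [0,0.004,0],"angular": [0,0,0]},
  {"hand": 1,"offset": [0,0.004,0],"angular": [0,0,0]},
  {"hand": 1,"offset": [0,0.003,0],"angular": [0,0,0]},
])

```text
clock: 9.35
position: [0.5867, -0.0856, 0.0449]
ee_rot: [[-0.241, 0.97, -0.005], [0.97, 0.241, 0.002], [0.003, -0.005, -1.0]]
ft_force: [-4.9, 0.4, 2.9]
width: 0.0
```

```bash
python3 -c "
from h import *
st((.0025,-.147,.047))
"
```

```text
t 9.35 box [-0.0023 -0.1467] z 0.0449 F [-4.9  0.4  2.9] w 0.0
 tooly yaw - box 0.0036 zaxis [-0.0055  0.0015 -1.    ]
 tool offset to target [-0.0003  0.0048 -0.0022]
```

send_rows([
  {"hand": 1,"offset": [0,0.003,-0.001],"angular": [0,0,0]},
  {"hand": 1,"offset": [0,0.003,-0.001],"angular": [0,0,0]},
])

```text
clock: 9.52
position: [0.5909, -0.0832, 0.0456]
ee_rot: [[-0.241, 0.97, -0.01], [0.97, 0.241, 0.003], [0.005, -0.009, -1.0]]
ft_force: [-5.5, -0.0, -3.5]
width: 0.0002
```

send_rows([
  {"hand": 1,"offset": [0,0.003,0],"angular": [0,0,0]},
])

```text
clock: 9.6
position: [0.5922, -0.0825, 0.045]
ee_rot: [[-0.241, 0.97, -0.014], [0.97, 0.241, 0.004], [0.007, -0.012, -1.0]]
ft_force: [-22.6, -4.6, 17.3]
width: 0.0001
```

```bash
python3 -c "
from h import *
st((.0025,-.147,.047))
"
```

```text
t 9.6 box [ 0.0038 -0.1449] z 0.045 F [-22.6  -4.6  17.3] w 0.0001
 tooly yaw - box 0.0038 zaxis [-0.0137  0.0035 -0.9999]
 tool offset to target [-0.002  -0.0014 -0.002 ]
```

send_rows([
  {"hand": 1,"offset": [0,0.002,0],"angular": [0,0,0]},
])

```text
clock: 9.68
position: [0.592, -0.0825, 0.0446]
ee_rot: [[-0.24, 0.97, -0.018], [0.971, 0.241, 0.004], [0.008, -0.017, -1.0]]
ft_force: [-18.7, -3.6, 17.4]
width: -0.0004
```

send_rows([
  {"hand": 1,"offset": [0,-0.006,0],"angular": [0,0,0]},
  {"hand": 1,"offset": [0,-0.012,0],"angular": [0,0,0]},
  {"hand": 1,"offset": [0,-0.006,0],"angular": [0,0,0]},
  {"hand": 1,"offset": [0,0,-0.02],"angular": [0,0,0]},
  {"hand": 1,"offset": [0,0,-0.03],"angular": [0,0,0]},
  {"hand": 1,"offset": [0,0,-0.03],"angular": [0,0,0]},
  {"hand": 1,"offset": [0,0,-0.03],"angular": [0,0,0]},
  {"hand": 1,"offset": [0,0,-0.03],"angular": [0,0,0]},
  {"hand": 1,"offset": [0,0,0],"angular": [0,0,0]},
])

```text
clock: 10.43
position: [0.5665, -0.0901, 0.1887]
ee_rot: [[-0.238, 0.971, -0.021], [0.971, 0.238, 0.005], [0.01, -0.019, -1.0]]
ft_force: [1.6, -0.1, 0.6]
width: -0.0001
```

```bash
python3 -c "
from h import *
st((0,.105,.092))
from station import env
for n in ['top','side']:
    r=env.read_camera(n); np.savez(n+'7.npz',**r)
    i=cv2.cvtColor(r['pixels'],cv2.COLOR_RGB2BGR)
    if n=='top': i=cv2.resize(i[155:290,165:385],None,fx=3.6,fy=3.6,interpolation=cv2.INTER_CUBIC)
    if n=='side': i=cv2.resize(i[130:330,150:360],None,fx=2.8,fy=2.8,interpolation=cv2.INTER_CUBIC)
    cv2.imwrite(f'pics/{n}7.png',i)
"
```

```text
t 10.4333 box [-0.0229 -0.1462] z 0.1887 F [ 1.6 -0.1  0.6] w -0.0001
 tooly yaw - box 0.0009 zaxis [-0.0211  0.0053 -0.9998]
 tool offset to target [0.2502 0.025  0.0988]
```

View pics/top7.png

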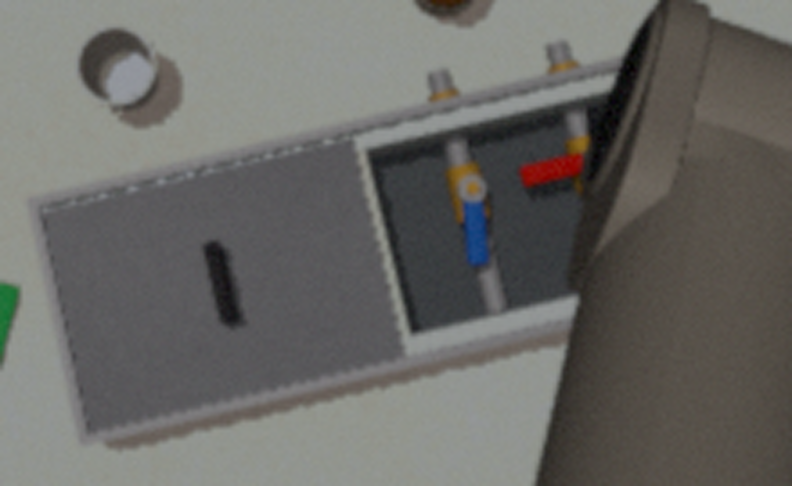

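View pics/side7.png

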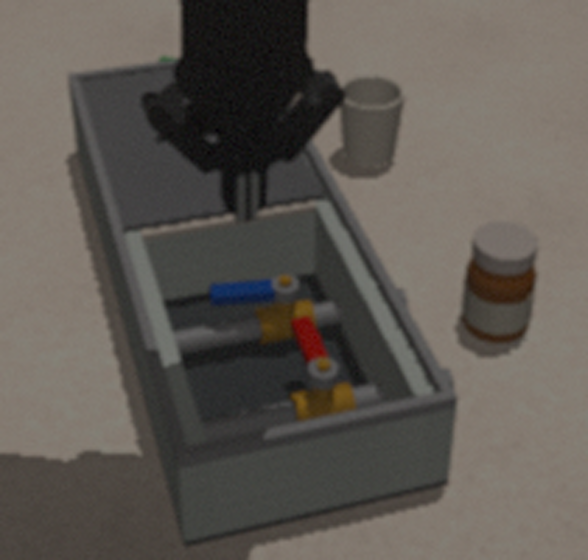

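```bash
python3 -c "
from h import *
r=dict(np.load('top7.npz'));s=dict(np.load('side7.npz'))
F=lambda p,z:R2.T@(ray(r,p[0]/3.6+165,p[1]/3.6+155,z)[:2]-C)
g=lambda p:R2.T@(ray(s,p[0]/2.8+150,p[1]/2.8+130,.062)[:2]-C)
for a,b in [(F((595,158),.062),F((523,177),.062)),(g((323,366)),g((303,319))),(F((472,188),.062),F((479,265),.062))]:
    d=b-a; print(a.round(4),b.round(4),np.linalg.norm(d).round(4),'ang',np.arctan2(d[1],-d[0]).round(3))
print('rib',F((224,284),.109))
i=cv2.cvtColor(s['pixels'],cv2.COLOR_RGB2BGR)
cv2.imwrite('pics/z7.png',cv2.resize(i[225:285,215:295],None,fx=8,fy=8,interpolation=cv2.INTER_CUBIC))
"
```

```text
[ 0.0248 -0.1727] [ 0.0234 -0.1159] 0.0568 ang 1.546
[ 0.0253 -0.1743] [ 0.0261 -0.1226] 0.0517 ang 1.585
[ 0.0242 -0.0762] [-0.0337 -0.0672] 0.0585 ang 0.154
rib [-0.00551254  0.12049279]
```

View pics/z7.png

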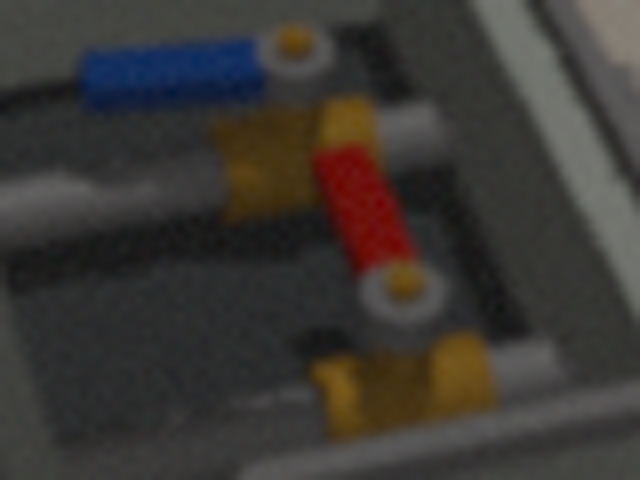

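```bash
python3 -c "
from station import env
print(env.close_job())"
```

```text
the job is handed in; nothing more can be done
None
```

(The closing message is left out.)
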